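# Slide the colour disc into its pocket on the direction sign

### The job

Finish the blue direction sign: with your fingertips slide the loose yellow disc across the sign's face until it drops over the rim into the round pocket with the white adhesive floor, then press down on it firmly for about a second so that it bonds flat and flush, and let go. Only push it: never pick it up or lift it off the sign, and leave the red disc, the paint tin, the tape roll and the brush where they are.

Things in the scene. Friction and masses are not known exactly. Their poses are not given: they have to be found in the camera images.
- sign: Blue sign plate, 280 x 130 x 12 mm, white border and arrow flush with its flat face, face up on a black 310 x 160 mm mat 3 mm thick that holds it fast. Origin: centre of the mat's underside, on the bench; x along the long side from the pocket end to the arrow's tip, z up. The face is 15 mm above the bench; the pocket's centre is at x = -75 mm, y = 0.
- pocket (a point): Centre of the floor of the round pocket in the sign: 63 mm across, 8 mm deep below the sign's face, its floor (a white adhesive pad, modelled without stickiness) 7 mm above the bench, with a 1 mm chamfer at the rim. Axes as the sign.
- disc: Loose yellow acrylic disc, 60 mm across, 8 mm thick, about 27 g, lying flat on the sign's face, its centre 75 to 160 mm from the pocket's. Origin: centre of its underside, z up (its yaw means nothing). It stays level on the face and drops only when its centre is within a few mm of the pocket's; home, its top is flush with the face.
- red_disc: Spare red disc of the same size (60 mm across, 8 mm thick) lying loose on the bench beside the sign; to be left alone. Origin: centre of its underside.
- paint_tin: Small closed paint tin, yellow band, 54 mm across, 57 mm high, standing loose on the bench beside the sign; to be left alone. Origin: centre of its underside.
- tape_roll: Yellow roll of masking tape, 90 mm across, 24 mm high, lying flat and loose on the bench beside the sign; to be left alone. Origin: centre of its underside.
- brush: Flat paint brush about 165 mm long, 27 mm wide, 10 mm high, lying loose on the bench past the sign's pocket end; to be left alone. Origin: underneath, 67 mm from the bristle tip, x along it from handle to bristles.
Not all that is in view belongs to the job. What is meant by the disc is not grey, and is the larger of those in its own colour.

How it is judged:
On the way:
1. the yellow disc lies home in the pocket and the fingers press on it there (at least 3 N for 0.4 s) (horizontal distance between disc and pocket below 0.003 m and z of disc in the frame of pocket below 0.0015 m and angle between disc's own z axis and vertical below 0.04 rad and contact force between the fingers and disc above 3 N), for 0.4 s.
At the end, for the whole second after the job is handed in: The yellow disc lies flat in the pocket: its centre within 3 mm of the pocket's centre, its underside within 1.5 mm of the pocket floor, tilted less than 0.04 rad, at rest, after having been pressed there with at least 3 N for 0.4 s (horizontal distance between disc and pocket below 0.003 m and z of disc in the frame of pocket below 0.0015 m and angle between disc's own z axis and vertical below 0.04 rad and linear speed of disc below 0.01 m/s); the robot touches nothing.
It fails at once if the yellow disc is lifted: its underside's centre rises more than 5 mm above the sign's face (z of disc in the frame of sign above 0.02 m).
It fails at once if the yellow disc falls or is pushed off the sign's face (z of disc in the frame of sign below 0.004 m).
It fails at once if the red disc, paint tin, tape roll or brush is moved more than 15 mm (distance of any of red_disc, paint_tin, tape_roll, brush from where it was at the start of the episode above 0.015 m).
It also fails if it takes over 51 s, if anything falls off the work surface, if the arm or the gripper's body presses on something with over 40 N, if the wrist force passes 120 N, or if a joint passes its speed limit or range.

### The arm

A 6-joint arm with a two-finger parallel gripper is mounted at the origin on the work surface. World frame = base frame: x ahead of the robot, y to its left, z up, the work surface at z = 0. Lengths are in m, angles in rad, forces in N, time in s.
With the tool pointing down it reaches from about 0.35 to 0.975 m from the base axis. Payload 4.9 kg.
Tool frame: the origin (TCP) lies midway between the tips of the shut fingers; the grasp point (between the pads) lies 19 mm behind it; z points along the fingers, y is the direction in which the jaws open and shut (so a half turn about z gives the same grasp; the last joint's range is limited). The gripper opens to 85 mm and grips with 20 to 120 N. Pads are 22 mm wide; open, the fingers measure 114 mm over their backs; the gripper's body (76 mm by 85 mm) begins 54 mm behind the grasp point. The pads swing forward as they close: fully open they stand 13 mm farther back than shut.
Start: joints at [-1.399, 0.053, 1.613, -0, 1.476, -0.119], TCP at [0.179, -0.599, 0.231] pointing down, gripper open.
Joint ranges: [-3.01, 3.01], [-1.01, 2.22], [0.06, 2.58], [-1.02, 4.17], [0.09, 2.62], [-3.14, 3.14]. Speed limits (rad/s): [2.57, 2.57, 3.14, 3.14, 3.14, 3.14].

### API

Orientations are given as a rotation vector (axis times angle).
In Python, from station import ctrl gives the robot as it stands.
- The arm moves only by the shell command python3 -m jog 'ROWS' [FORCE]. ROWS is JSON, one flat list of numbers, 7 for each row, row after row: the opening, from 0 (shut) to 1 (fully open), then the shift along the tool's x, y, z in m, then the turn, a rotation vector about the tool's x, y, z in degrees. A call has 1 to 10 rows; each row shifts and turns the commanded pose from where the row before left it, along the tool's axes as they then stand; what a row does not reach is not made up. A row lasts 1/8 s, in which the tool goes at most 62.5 mm and 10.7 degrees, less where a joint would pass 70% of its speed; a pose out of reach is approached as far as the arm can. A call with a gripper value outside its range is refused whole. The fingers move at their own pace and stop on an object; FORCE is the grip in N (left out, the last holds). Time passes only in rows, so rows that do not move let the fingers close. It gives the time, the measured TCP pose, the force and the opening at its end, in the units of the state.
- ctrl.get_obs(): the state, without advancing time (a new reading comes with each control period).
- ctrl.get_image(name): name is "scene" or "top" or "wrist"; returns a dict with "image" (400x640x3 uint8, blue, green, red), "camera_matrix" (3x3 intrinsics, pixels), "dist_coeffs" ([k1, k2, p1, p2, k3] as OpenCV has them; the pictures are not rectified), "rvec" (rotation vector, rad) and "tvec" (3), from world to camera coordinates, as OpenCV has them; the wrist camera has in their place "mount" (4x4, takes a point from camera to tool coordinates, whose origin is the TCP and whose axes are the flange's). Camera axes: x right, y down, z forward; pixel columns grow to the right and rows downward; lengths in m; the calibration is good to about 2 mm. A picture is of the moment at which its call begins: read the wrist's pose just before it. There is no depth.
- ctrl.finish_job(): hands the job in, once; it reports no verdict.
Trained networks look in a picture, given as the dict that the camera call returned (one of the last four; its "shot" number tells which), for a name from the list of things; names that differ only in an ending like _2 or _b are one class to them, and where a whole thing is asked for, a point or a joint stands for the part that bears it (a point fixed in the world has none). Each returns a list of dicts, best first, with "p" (0 to 1); they miss things now and then, are a little off and sometimes report something else, mostly with a low value. They report only what shows in the picture. A call takes as long as a camera call. They do not tell look-alikes from the thing itself.
- ctrl.boxes_of(target, picture): "box" ([centre column, centre row, width, height] in pixels, round what is visible of it).
The state is a dict: "t": time; "q": joint angles; "dq": joint speeds; "effort": joint torques, N m; "tool_pos": TCP position; "tool_rot": TCP orientation; "contact_force": force on the tool from outside, world axes, zero at the start; "wrist_torque": the same for the moment, N m; "opening": finger opening in m.
Only numpy, scipy, OpenCV 4.12 (cv2) and the standard library are available. Lean on these libraries where they do the work, as an engineer would, in place of code of your own. Each camera call takes 0.05 s, during which the arm holds its last target. There are 200 camera calls.

## Working session

There is one attempt and no reset: what is moved stays moved. The work goes in short steps, Python scripts to look and compute and a shell command to move; the robot and the scene stay as the last step left them, time stands still between calls to the robot, and variables do not carry over. Pictures are saved under pics/ and viewed, about 8 in all and at most 12, crops included, and the job is handed in when it is done.

```bash
mkdir -p pics; ls; cat > h.py <<'E'
import numpy as np, cv2
from station import ctrl
def w2p(P,im):
    return cv2.projectPoints(np.float64(P).reshape(-1,3),im["rvec"],im["tvec"],im["camera_matrix"],im["dist_coeffs"])[0][:,0]
def p2w(uv,im,z):
    n=cv2.undistortPoints(np.float64(uv).reshape(-1,1,2),im["camera_matrix"],im["dist_coeffs"])[:,0]
    R=cv2.Rodrigues(np.float64(im["rvec"]))[0];t=np.float64(im["tvec"]).ravel()
    c=-R.T@t; d=np.c_[n,np.ones(len(n))]@R
    return c+d*((z-c[2])/d[:,2])[:,None]
E
python3 - <<'E'
from h import *
for n in("top","scene"):
    im=ctrl.get_image(n); cv2.imwrite(f"pics/{n}0.png",im["image"])
    for k in("sign","disc","red_disc","paint_tin","tape_roll","brush"):
        print(n,k,[(np.round(b["box"]).tolist(),round(b["p"],2)) for b in ctrl.boxes_of(k,im)][:4])
o=ctrl.get_obs();print(o["t"],o["tool_pos"],o["tool_rot"])
E
```

```text
pics
top sign [([325.0, 216.0, 148.0, 147.0], 0.57)]
top disc [([213.0, 213.0, 27.0, 26.0], 0.9), ([226.0, 159.0, 23.0, 20.0], 0.73), ([297.0, 223.0, 28.0, 31.0], 0.58)]
top red_disc []
top paint_tin []
top tape_roll [([305.0, 136.0, 36.0, 40.0], 0.65)]
top brush [([386.0, 145.0, 59.0, 61.0], 0.66)]
scene sign [([318.0, 207.0, 108.0, 92.0], 0.63), ([389.0, 208.0, 38.0, 36.0], 0.56), ([345.0, 258.0, 80.0, 20.0], 0.29)]
scene disc [([312.0, 183.0, 31.0, 20.0], 0.77), ([395.0, 170.0, 12.0, 12.0], 0.72), ([354.0, 153.0, 24.0, 12.0], 0.67)]
scene red_disc [([354.0, 174.0, 22.0, 19.0], 0.71), ([318.0, 208.0, 102.0, 92.0], 0.67)]
scene paint_tin [([248.0, 196.0, 26.0, 39.0], 0.61)]
scene tape_roll [([387.0, 209.0, 41.0, 33.0], 0.67)]
scene brush [([348.0, 257.0, 82.0, 23.0], 0.83)]
0.7 [ 0.17920805 -0.59874691  0.2313319 ] [ 3.10837632e+00  4.55267018e-01 -5.68999053e-06]
```

View pics/top0.png

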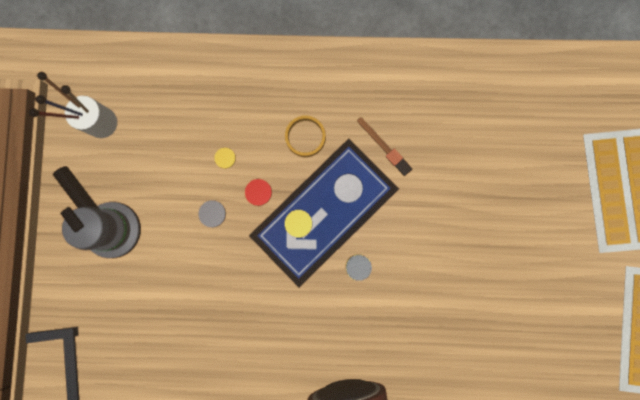

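View pics/scene0.png

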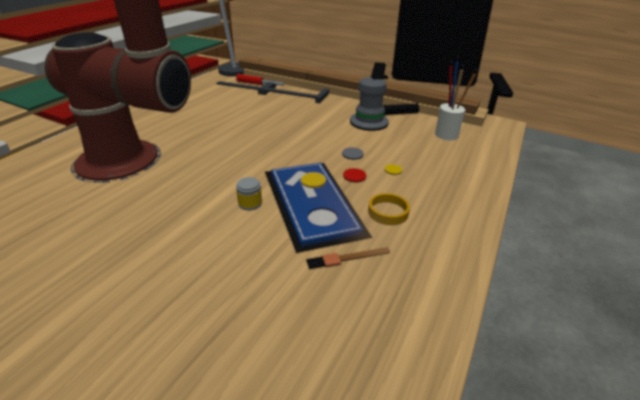

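The top view shows two yellow candidates: (298,224), about 28 px across, on the sign, and (225,158), about 22 px, on the bench. The grey rounds are at (212,213) and (359,267), the latter the tin's lid. The pocket is at (348,188), the red disc at (258,192), the tape at (305,136) and the brush at (385,145). The yellow one on the sign fits, as it is the larger and lies on the face. I'll measure it and confirm in a crop.

```bash
cat >> h.py <<'E'
def mask(img,k):
    h=cv2.cvtColor(img,cv2.COLOR_BGR2HSV)
    lo,hi={"y":((22,120,90),(36,255,255)),"w":((0,0,120),(180,70,255)),"k":((0,0,0),(180,255,60)),"b":((105,110,40),(130,255,255))}[k]
    return cv2.inRange(h,lo,hi)
def blob(img,k,c,r=30):
    m=mask(img,k); n,l,s,ce=cv2.connectedComponentsWithStats(m)
    i=min(range(1,n),key=lambda i:np.hypot(*(ce[i]-c))+ (1e3 if s[i,4]<60 else 0))
    return ce[i],s[i,4],(l==i).astype(np.uint8)
E
python3 - <<'E'
from h import *
im=ctrl.get_image("top");g=im["image"]
c,a,_=blob(g,"y",(298,224));d=p2w(c,im,.023)[0];print("disc",c,a,d)
c,a,_=blob(g,"y",(225,158));print("small",c,a)
c,a,_=blob(g,"w",(348,188));p=p2w(c,im,.008)[0];print("pocket",c,a,p)
m=mask(g,"b");m=cv2.morphologyEx(m,cv2.MORPH_CLOSE,np.ones((5,5)));n,l,s,ce=cv2.connectedComponentsWithStats(m);i=1+np.argmax(s[1:,4])
pts=np.argwhere(l==i)[:,::-1];W=p2w(pts,im,.015)[:,:2]
r=cv2.minAreaRect(np.float32(W*1000));print("sign",r)
print("dist",d-p,np.hypot(*(d-p)[:2]))
for n,uv,z in(("tin",(359,267),.057),("red",(258,192),.008),("tape",(305,136),.024),("brushtip",(408,170),.01),("brush handle",(360,120),.01)):print(n,p2w(uv,im,z)[0].round(3))
print("cam",(-cv2.Rodrigues(im["rvec"])[0].T@np.ravel(im["tvec"])))
cv2.imwrite("pics/crop1.png",cv2.resize(g[110:300,190:430],None,fx=3,fy=3,interpolation=cv2.INTER_CUBIC))
E
```

```text
disc [297.81031308 223.17311234] 543 [0.52435634 0.15093328 0.023     ]
small [224.48787879 157.51515152] 330
pocket [347.91407407 187.81333333] 675 [0.60610668 0.04444995 0.008     ]
sign ((554.21240234375, 94.52764892578125), (128.75025939941406, 273.2235412597656), 46.130672454833984)
dist [-0.08175034  0.10648333  0.015     ] 0.13424536076659688
tin [0.436 0.018 0.057]
red [0.591 0.243 0.008]
tape [0.716 0.142 0.024]
brushtip [ 0.649 -0.086  0.01 ]
brush handle [0.758 0.022 0.01 ]
cam [0.47893551 0.062927   1.10425719]
```

View pics/crop1.png

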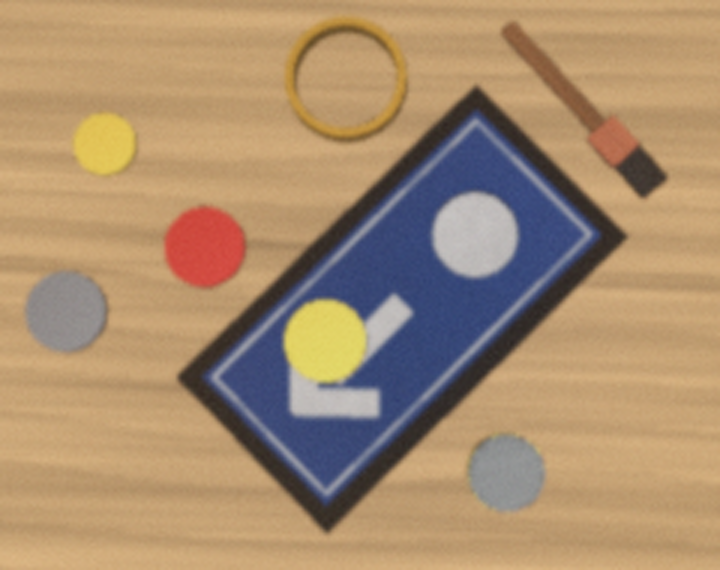

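Confirmed: the large yellow disc sits on the sign's face, with the pocket at its upper right and a free path between them. My plan is to open the jaws about 40 mm as a self-centring V, with tool -x along the push direction. First I move over to a point behind the disc.

```bash
python3 -m jog '[0.47,0.038,-0.0476,0,0,0,0,0.47,0.038,-0.0476,0,0,0,0,0.47,0.038,-0.0476,0,0,0,0,0.47,0.038,-0.0476,0,0,0,0,0.47,0.038,-0.0476,0,0,0,0,0.47,0.038,-0.0476,0,0,0,0,0.47,0.038,-0.0476,0,0,0,0,0.47,0.038,-0.0476,0,0,0,0,0.47,0.038,-0.0476,0,0,0,0,0.47,0.038,-0.0476,0,0,0,0]' 20
python3 -m jog '[0.47,0.038,-0.0476,0,0,0,0,0.47,0.038,-0.0476,0,0,0,0,0.47,0.038,-0.0476,0,0,0,0,0.47,0.038,-0.0476,0,0,0,0,0.47,0,0,0,0,0,-10,0.47,0,0,0,0,0,-10,0.47,0,0,0,0,0,-10,0.47,0,0,0,0,0,-10,0.47,0,0,0,0,0,-10,0.47,0,0,0,0,0,-10]'
python3 -m jog '[0.47,0,0,0,0,0,-10,0.47,0,0,0,0,0,-10,0.47,0,0,0,0,0,-10,0.47,0,0,0,0,0,-10,0.47,0,0,0,0,0,-10,0.47,0,0,0,0,0,-0.8,0.47,0,0,0,0,0,0]'
```

```text
t: 2.0
tool_pos: [0.4072, -0.0318, 0.2319]
tool_rot: [3.108, 0.455, 0.003]
contact_force: [0.6, -0.3, 0.5]
opening: 0.0402
t: 3.25
tool_pos: [0.4978, 0.1922, 0.2314]
tool_rot: [2.459, 1.955, 0.0]
contact_force: [-0.4, -0.9, -0.5]
opening: 0.0402
t: 4.12
tool_pos: [0.4978, 0.1922, 0.2314]
tool_rot: [1.394, 2.816, 0.0]
contact_force: [0.3, 0.3, 0.5]
opening: 0.0399
```

```bash
cat >> h.py <<'E'
def wrist():
    o=ctrl.get_obs(); im=dict(ctrl.get_image("wrist"))
    T=np.eye(4);T[:3,:3]=cv2.Rodrigues(np.float64(o["tool_rot"]))[0];T[:3,3]=o["tool_pos"]
    C=np.linalg.inv(T@np.array(im["mount"])); im["rvec"]=cv2.Rodrigues(C[:3,:3])[0]; im["tvec"]=C[:3,3]
    return o,im,T
E
python3 - <<'E'
from h import *
o,im,T=wrist(); g=im["image"];cv2.imwrite("pics/w1.png",g)
print(w2p([[.524,.151,.023],[.606,.044,.015]],im), im["mount"])
c,a,m=blob(g,"y",w2p([[.524,.151,.023]],im)[0]);print(c,a,p2w(c,im,.023))
E
```

```text
[[314.39070396 218.12008787]
 [314.92302558 306.307738  ]] [[ 1.18115668e-03 -9.62042291e-01 -2.72897848e-01  6.88846021e-02]
 [ 9.99999263e-01  1.06013034e-03  5.90937563e-04  3.95923518e-04]
 [-2.79199640e-04 -2.72898345e-01  9.62042834e-01 -1.41877045e-01]
 [ 0.00000000e+00  0.00000000e+00  0.00000000e+00  1.00000000e+00]]
[314.37181045 219.13851762] 1646 [[0.52480032 0.1499059  0.023     ]]
```

View pics/w1.png

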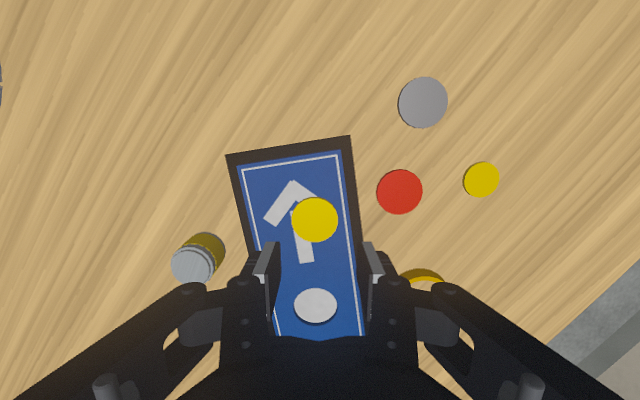

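The wrist view shows the disc at (314,219) and the pocket at (315,306) between the fingers. Next I fit the pocket centre properly in both cameras.

```bash
cat >> h.py <<'E'
def poly(c,r,z,im):
    a=np.linspace(0,2*np.pi,60); P=np.c_[c[0]+r*np.cos(a),c[1]+r*np.sin(a),0*a+z]
    m=np.zeros((1600,2560),np.uint8); cv2.fillPoly(m,[np.int32(w2p(P,im)*4+2)],1); return m
def fitpocket(im,g=(.606,.044)):
    c,a,_=blob(im["image"],"w",w2p([[*g,.007]],im)[0]); g=np.array(g)
    for _ in range(6):
        m=poly(g,.0315,.007,im)&poly(g,.0315,.014,im); M=cv2.moments(m,True)
        e=np.array([M["m10"],M["m01"]])/M["m00"]/4-.5
        g=g+(p2w(c,im,.011)-p2w(e,im,.011))[0,:2]
    return g,c,a,M["m00"]/16
def fitdisc(im,g,z0=.015):
    c,a,_=blob(im["image"],"y",w2p([[*g,z0+.008]],im)[0]); g=np.array(g)
    for _ in range(6):
        m=poly(g,.030,z0,im)|poly(g,.030,z0+.008,im); M=cv2.moments(m,True)
        e=np.array([M["m10"],M["m01"]])/M["m00"]/4-.5
        g=g+(p2w(c,im,.02)-p2w(e,im,.02))[0,:2]
    return g,c,a,M["m00"]/16
E
python3 - <<'E'
from h import *
o,im,T=wrist(); t=ctrl.get_image("top")
for n,i in(("wrist",im),("top",t)):
    try:
        p=fitpocket(i);print(n,"pocket",p); d=fitdisc(i,(.524,.150));print(n,"disc",d,"d",d[0]-p[0])
    except Exception as e: print(n,e)
    R=T[:2,:2]; print("tool-frame: disc",(d[0]-T[:2,3])@R,"pocket",(p[0]-T[:2,3])@R)
E
```

```text
wrist pocket (array([0.60744143, 0.0426465 ]), array([315.02861953, 304.89983165]), np.int32(1188), 1178.25)
wrist disc (array([0.52600408, 0.14853953]), array([314.35479951, 219.15066829]), np.int32(1646), 1751.125) d [-0.08143735  0.10589303]
tool-frame: disc [-0.05184232 -0.00409079] pocket [-0.18542803 -0.00360583]
top pocket (array([0.60597566, 0.04417206]), array([347.91629956, 187.73127753]), np.int32(681), 639.8125)
top disc (array([0.5242535 , 0.15128275]), array([297.61243144, 223.19195612]), np.int32(547), 617.375) d [-0.08172216  0.1071107 ]
tool-frame: disc [-0.04859959 -0.0038179 ] pocket [-0.18332602 -0.00384536]
```

```bash
python3 -m jog '[0.47,0,-0.0038,0.05,0,0,0,0.47,0,0,0.05,0,0,0,0.47,0,0,0.05,0,0,0,0.47,0,0,0.03,0,0,0,0.47,0,0,0.02,0,0,0,0.47,0,0,0.008,0,0,0,0.47,0,0,0,0,0,0]'
python3 -m jog '[0.47,0,0,0.002,0,0,0,0.47,0,0,0.002,0,0,0,0.47,0,0,0,0,0,0]'
python3 -m jog '[0.47,0,0,0.002,0,0,0,0.47,0,0,0.002,0,0,0,0.47,0,0,0,0,0,0]'
```

```text
t: 5.15
tool_pos: [0.4947, 0.1899, 0.0232]
tool_rot: [-1.391, -2.817, 0.0]
contact_force: [-0.1, 0.3, 0.4]
opening: 0.0402
t: 5.52
tool_pos: [0.495, 0.1899, 0.0197]
tool_rot: [1.39, 2.817, 0.001]
contact_force: [0.5, -0.5, -0.3]
opening: 0.0401
t: 5.9
tool_pos: [0.4946, 0.1898, 0.015]
tool_rot: [-1.39, -2.817, 0.001]
contact_force: [-0.2, 0.2, -0.3]
opening: 0.0406
```

```bash
python3 -m jog '[0.47,0,0,0.001,0,0,0,0.47,0,0,0.001,0,0,0]'
python3 -m jog '[0.47,0,0,0.001,0,0,0,0.47,0,0,0.001,0,0,0]'
python3 -m jog '[0.47,0,0,0.001,0,0,0]'

```

```text
t: 6.15
tool_pos: [0.4949, 0.1899, 0.0135]
tool_rot: [-1.39, -2.817, 0.0]
contact_force: [-1.9, -0.4, 5.7]
opening: 0.0396
t: 6.4
tool_pos: [0.495, 0.19, 0.0134]
tool_rot: [-1.39, -2.816, 0.002]
contact_force: [-8.7, -2.9, 20.3]
opening: 0.0404
t: 6.52
tool_pos: [0.495, 0.19, 0.0134]
tool_rot: [-1.389, -2.816, 0.003]
contact_force: [-12.5, -4.0, 27.0]
opening: 0.0401
```

Contact came at TCP z ≈ 0.0136. I raise the tips about 3 mm off the face and push.

```bash
python3 -m jog '[0.47,0,0,-0.0063,0,0,0,0.47,0,0,0,0,0,0]'
python3 -m jog '[0.47,-0.008,0,0,0,0,0,0.47,-0.008,0,0,0,0,0,0.47,-0.008,0,0,0,0,0,0.47,-0.01,0,0,0,0,0,0.47,-0.01,0,0,0,0,0,0.47,-0.01,0,0,0,0,0,0.47,-0.01,0,0,0,0,0,0.47,-0.008,0,0,0,0,0,0.47,-0.004,0,0,0,0,0,0.47,0,0,0,0,0,0]'
cat > look.py <<'E'
from h import *
import sys
o,im,T=wrist(); g=im["image"]; cv2.imwrite(f"pics/{sys.argv[1]}.png",g)
t=ctrl.get_image("top");R=T[:2,:2]
for n,i in(("wrist",im),("top",t)):
    try:
        p=fitpocket(i);d=fitdisc(i,T[:2,3]-.034*T[:2,0])
        print(n,p[2:],d[1:],"tool-frame: disc",((d[0]-T[:2,3])@R).round(4),"pocket",((p[0]-T[:2,3])@R).round(4))
    except Exception as e: print(n,e)
E
python3 look.py w2
```

```text
t: 6.78
tool_pos: [0.4953, 0.19, 0.0171]
tool_rot: [1.39, 2.816, 0.001]
contact_force: [0.1, 0.1, -0.4]
opening: 0.0405
t: 8.02
tool_pos: [0.5412, 0.1294, 0.0166]
tool_rot: [1.391, 2.817, 0.0]
contact_force: [0.3, -0.2, -0.3]
opening: 0.0403
wrist (np.int32(88), 5097.5625) (array([318.38899583, 304.13490536]), np.int32(6234), 8931.6875) tool-frame: disc [-0.029   0.0007] pocket [-0.0789 -0.068 ]
top (np.int32(667), 639.875) (array([224.51661631, 157.52567976]), np.int32(331), 613.5625) tool-frame: disc [0.0746 0.2117] pocket [-0.1076 -0.0005]
```

View pics/w2.png

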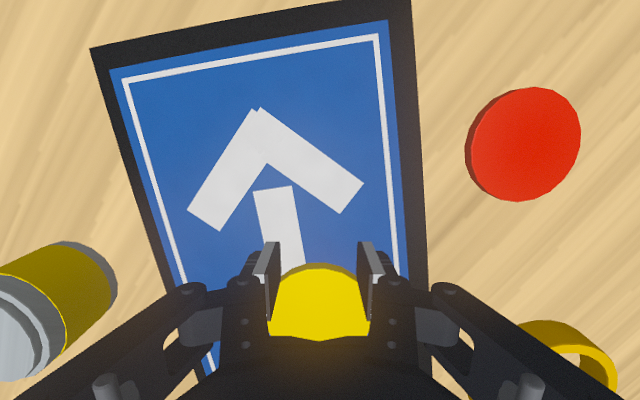

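The disc is nested in the V at (318,304), between both pads. The lateral offset to the pocket is about 0, with about 75 mm to go. I push 60 mm more, then look.

```bash
python3 -m jog '[0.47,-0.008,0,0,0,0,0,0.47,-0.008,0,0,0,0,0,0.47,-0.008,0,0,0,0,0,0.47,-0.008,0,0,0,0,0,0.47,-0.008,0,0,0,0,0,0.47,-0.008,0,0,0,0,0,0.47,-0.008,0,0,0,0,0,0.47,-0.004,0,0,0,0,0,0.47,0,0,0,0,0,0]'
python3 - <<'E'
from h import *
o=ctrl.get_obs();print(o["t"],o["tool_pos"])
t=ctrl.get_image("top");s=ctrl.get_image("scene")
a=cv2.resize(t["image"][120:260,240:440],None,fx=4,fy=4,interpolation=cv2.INTER_CUBIC)
b=cv2.resize(s["image"][130:270,220:420],None,fx=4,fy=4,interpolation=cv2.INTER_CUBIC)
cv2.imwrite("pics/c3.png",cv2.resize(np.vstack([a,b]),None,fx=.53,fy=.53))
E
```

```text
t: 9.25
tool_pos: [0.5777, 0.0817, 0.0166]
tool_rot: [1.391, 2.817, 0.0]
contact_force: [-0.3, 0.7, 0.4]
opening: 0.0401
9.25 [0.57770189 0.08170325 0.01664868]
```

View pics/c3.png

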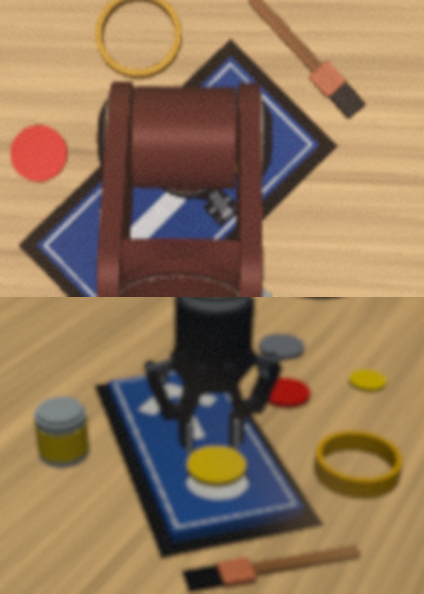

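The scene view shows the disc overlapping the pocket, well lined up at about (216,463) in the crop. I finish slowly.

```bash
cat > sc.py <<'E'
from h import *
s=ctrl.get_image("scene");o=ctrl.get_obs();T=cv2.Rodrigues(np.float64(o["tool_rot"]))[0]
c,a,m=blob(s["image"],"y",(320,215))
for z in(.023,.015):
    d=p2w(c,s,z)[0,:2]; print(o["t"],c.round(1),a,"z",z,"disc xy",d.round(4),"tool frame",((d-o["tool_pos"][:2])@T[:2,:2]).round(4))
E
python3 sc.py
python3 -m jog '[0.47,-0.003,0,0,0,0,0,0.47,-0.003,0,0,0,0,0,0.47,-0.002,0,0,0,0,0,0.47,-0.002,0,0,0,0,0,0.47,-0.001,0,0,0,0,0,0.47,0,0,0,0,0,0]'
python3 sc.py
python3 -m jog '[0.47,-0.001,0,0,0,0,0,0.47,-0.001,0,0,0,0,0,0.47,0,0,0,0,0,0]'
python3 sc.py
```

```text
9.4 [321.7 209.2] 400 z 0.023 disc xy [0.6011 0.0514] tool frame [-0.0388  0.0002]
9.4 [321.7 209.2] 400 z 0.015 disc xy [0.5963 0.0609] tool frame [-0.0283  0.0021]
t: 10.15
tool_pos: [0.5843, 0.0731, 0.0166]
tool_rot: [1.39, 2.817, -0.0]
contact_force: [0.4, -0.8, -0.3]
opening: 0.0399
10.2 [322.3 212.9] 498 z 0.023 disc xy [0.6083 0.0407] tool frame [-0.0404 -0.0006]
10.2 [322.3 212.9] 498 z 0.015 disc xy [0.6036 0.05  ] tool frame [-0.0302  0.0014]
t: 10.58
tool_pos: [0.5853, 0.0716, 0.0165]
tool_rot: [-1.39, -2.817, 0.0]
contact_force: [0.2, 0.3, 0.4]
opening: 0.0403
10.625 [322.3 213.3] 493 z 0.023 disc xy [0.609  0.0396] tool frame [-0.0398 -0.0007]
10.625 [322.3 213.3] 493 z 0.015 disc xy [0.6043 0.0488] tool frame [-0.0296  0.0012]
```

```bash
python3 -m jog '[0.47,-0.001,0,0,0,0,0,0.47,-0.001,0,0,0,0,0,0.47,0,0,0,0,0,0]'
python3 sc.py
python3 -m jog '[0.47,-0.001,0,0,0,0,0,0.47,-0.001,0,0,0,0,0,0.47,0,0,0,0,0,0]'
python3 sc.py; python3 -c "
from h import *
b=cv2.resize(ctrl.get_image('scene')['image'][150:250,260:380],None,fx=6,fy=6,interpolation=cv2.INTER_CUBIC)
cv2.imwrite('pics/c4.png',b)"
```

```text
t: 11.0
tool_pos: [0.5868, 0.07, 0.0167]
tool_rot: [1.39, 2.817, 0.0]
contact_force: [0.2, -0.5, -0.9]
opening: 0.04
11.05 [322.6 213.8] 477 z 0.023 disc xy [0.6103 0.0382] tool frame [-0.0396 -0.0006]
11.05 [322.6 213.8] 477 z 0.015 disc xy [0.6057 0.0474] tool frame [-0.0295  0.0014]
t: 11.42
tool_pos: [0.588, 0.0684, 0.0167]
tool_rot: [1.391, 2.817, 0.0]
contact_force: [-0.3, 0.3, -0.1]
opening: 0.0401
11.475 [322.4 215.8] 387 z 0.023 disc xy [0.6131 0.0322] tool frame [-0.0441 -0.0021]
11.475 [322.4 215.8] 387 z 0.015 disc xy [0.6085 0.0413] tool frame [-0.034  -0.0002]
```

View pics/c4.png

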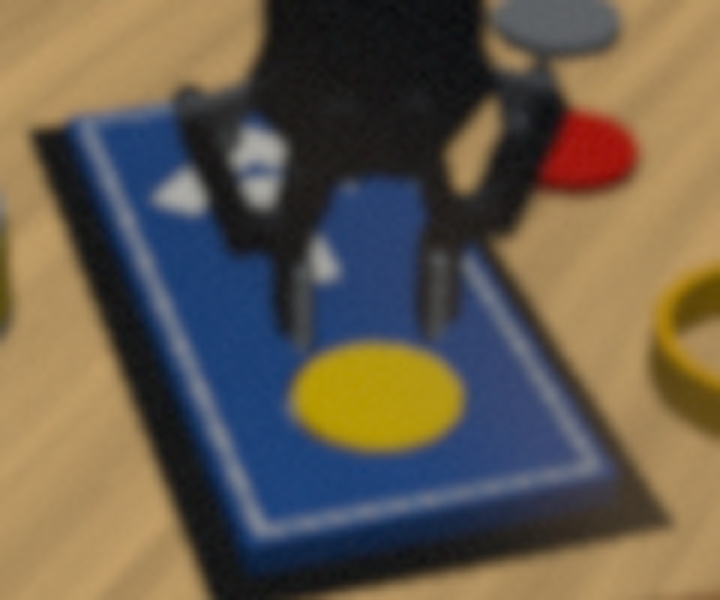

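It dropped in and lies flush: only its top shows, at about (378,396) in the crop, with no side visible. Now I lift, shut the fingers, move over the disc and press.

```bash
python3 -m jog '[0.47,0,0,-0.015,0,0,0,0.47,0,0,-0.015,0,0,0,0,-0.012,0,0,0,0,0,0,-0.012,0,0,0,0,0,0,-0.010,0,0,0,0,0,0,0,0,0,0,0,0,0,0,0,0,0,0,0]'
python3 -m jog '[0,0,0,0.015,0,0,0,0,0,0,0.01,0,0,0,0,0,0,0,0,0,0]'
python3 -m jog '[0,0,0,0.002,0,0,0,0,0,0,0.002,0,0,0,0,0,0,0,0,0,0]'
python3 -m jog '[0,0,0,0.002,0,0,0,0,0,0,0,0,0,0]'
```

```text
t: 12.4
tool_pos: [0.6082, 0.0414, 0.0461]
tool_rot: [-1.39, -2.816, 0.0]
contact_force: [-0.5, 0.2, 0.8]
opening: -0.0002
t: 12.78
tool_pos: [0.6069, 0.0417, 0.0195]
tool_rot: [-1.389, -2.814, 0.002]
contact_force: [0.2, -0.1, -0.1]
opening: -0.0001
t: 13.15
tool_pos: [0.6086, 0.0415, 0.0177]
tool_rot: [1.39, 2.817, 0.0]
contact_force: [-1.1, -0.7, 0.5]
opening: 0.0001
t: 13.4
tool_pos: [0.6084, 0.0414, 0.0155]
tool_rot: [-1.39, -2.817, 0.0]
contact_force: [-0.2, -0.1, 0.0]
opening: -0.0
```

```bash
python3 -m jog '[0,0,0,0.001,0,0,0,0,0,0,0.001,0,0,0,0,0,0,0,0,0,0]'
python3 -m jog '[0,0,0,0.001,0,0,0,0,0,0,0,0,0,0]'
python3 -m jog '[0,0,0,0.001,0,0,0,0,0,0,0,0,0,0]'
```

```text
t: 13.78
tool_pos: [0.6087, 0.0415, 0.0151]
tool_rot: [-1.39, -2.817, 0.0]
contact_force: [-3.5, 0.2, 8.7]
opening: 0.0004
t: 14.02
tool_pos: [0.6087, 0.0415, 0.015]
tool_rot: [-1.39, -2.817, 0.001]
contact_force: [-7.3, 0.1, 13.7]
opening: 0.0001
t: 14.28
tool_pos: [0.6087, 0.0415, 0.015]
tool_rot: [-1.389, -2.816, 0.001]
contact_force: [-9.8, 0.0, 19.2]
opening: -0.0001
```

Contact is at z = 0.0150, so the disc is flush, with about 19 N on it. I hold, then let go.

```bash
python3 -m jog '[0,0,0,0,0,0,0,0,0,0,0,0,0,0,0,0,0,0,0,0,0,0,0,0,0,0,0,0,0,0,0,0,0,0,0,0,0,0,0,0,0,0,0,0,0,0,0,0,0,0,0,0,0,0,0,0,0,0,0,0,0,0,0,0,0,0,0,0,0,0]'
python3 -m jog '[0,0,0,-0.003,0,0,0,0,0,0,-0.003,0,0,0,0,0,0,-0.02,0,0,0,0,0,0,-0.05,0,0,0,0,0,0,-0.05,0,0,0,0,0,0,-0.05,0,0,0,0,0.05,0,0,0,0,0,0,0.05,0,0,0,0,0,0,0.05,0,0,0,0,0,0,0,0,0,0,0,0]'
python3 - <<'E'
from h import *
o,im,T=wrist();s=ctrl.get_image("scene")
c,a,_=blob(im["image"],"y",w2p([[.608,.042,.015]],im)[0]);print("wrist",c,a,p2w(c,im,.015))
c,a,_=blob(s["image"],"y",(322,216));print("scene",c,a,p2w(c,s,.015),o["contact_force"])
b=cv2.resize(s["image"][140:280,220:420],(600,420));u,v=w2p([[.608,.042,.015]],im)[0];print(u,v)
cv2.imwrite("pics/f.png",np.vstack([b,cv2.resize(im["image"],(600,375))])[:600] if 0 else np.hstack([cv2.resize(b,(400,280)),cv2.resize(im["image"],(400,280))]))
E
```

```text
t: 15.52
tool_pos: [0.6087, 0.0415, 0.015]
tool_rot: [-1.389, -2.816, 0.001]
contact_force: [-10.4, 0.1, 18.6]
opening: -0.0002
t: 16.77
tool_pos: [0.5158, 0.1626, 0.1887]
tool_rot: [1.384, 2.819, 0.002]
contact_force: [-0.2, -0.1, -0.1]
opening: -0.0004
wrist [444.48992674 282.46794872] 1092 [[0.71304757 0.16273943 0.015     ]]
scene [322.4625323  215.80620155] 387 [[0.60861373 0.04128971 0.015     ]] [-0.20288028 -0.12162809 -0.07865161]
316.78835011505055 305.1678687234373
```

View pics/f.png

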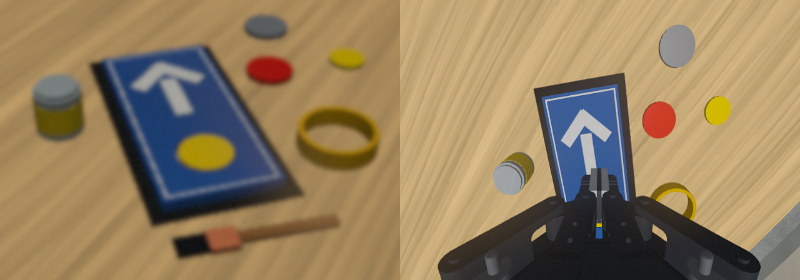

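The disc lies flush in the pocket, the other items look undisturbed, and the arm is clear. The wrist fit picked up the tape roll because the fingers hid the disc, so I disregard it. Handing in.

```bash
python3 -c "
from station import ctrl
print(ctrl.finish_job())"
```

```text
the job is handed in; nothing more can be done
None
```

I slid the yellow disc across the sign's face with the two fingertips held about 40 mm apart, until it dropped into the pocket. I then pressed it with the shut fingers at about 14–19 N for over 1.2 s, let go, backed well clear and handed the job in. The clock read about 17 s of the allowed 51 s.

**Checks that passed:**
- **Flush:** the fingers met the disc at z = 0.0150, the height of the sign's face.
- **Position:** the last scene picture puts the disc at (0.6086, 0.0413). My earlier pocket estimates were (0.6074, 0.0426) from the wrist camera and (0.6060, 0.0442) from the top camera. That is 1.8 mm and 3.9 mm away, with calibration good to about 2 mm. I rely on the disc having dropped flush to show it is centred.
- **Other items:** the red disc, tin, tape roll and brush look unmoved in the last picture. I did not measure them again.
- **Contact:** the force reading was about zero after I let go.

**Check that failed:** the last wrist-camera measurement picked up the tape roll because the fingers hid the disc, so I disregarded it.

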